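Hold the plug box to the bed rail for screwing

ROBOT

A 7-joint arm with a two-finger parallel gripper is mounted at the origin on the work surface. World frame = base frame: x ahead of the robot, y to its left, z up, the work surface at z = 0. Lengths are in m, angles in degrees, forces in N, time in s.
With the tool pointing down it reaches from about 0.425 to 1.025 m from the base axis. Payload 9.4 kg.
Tool frame: the origin (TCP) lies midway between the tips of the shut fingers; the grasp point (between the pads) lies 19 mm behind it; z points along the fingers, y is the line along which they close (so a half turn about z gives the same grasp; the last joint's range is limited). The gripper opens to 93 mm and grips with 3 to 60 N. Pads are 15 mm wide; open, the fingers measure 128 mm over their backs; the gripper's body (75 mm by 188 mm) begins 65 mm behind the grasp point.
Start: joints at [63.1, 34.337, -0.143, 91.639, 0.103, 54.024, -4.572], TCP at [0.278, -0.67, 0.197] pointing down, gripper open.
Joint ranges: [-147.43, 147.43], [-19.82, 112.94], [-74.19, 73.91], [6.32, 146.72], [-59.91, 239.91], [6.04, 106.73], [-150.56, 150.56]. Speed limits (degrees/s): [127.2, 127.2, 172.46, 172.46, 180, 180, 180].

INTERFACE

Orientations are given as a 3x3 rotation matrix whose columns are the frame's x, y, z axes.
In Python, from bench import env gives the robot as it stands.
- The arm moves only by the shell command python3 -m inch 'ROWS'. ROWS is a JSON object of lists of equal length, an entry for each row: "jaw": the finger opening in m, from 0 to 0.093; "slide": the shift along the tool's x, y, z in m, a list of three; "turn": the turn about the tool's z in rad. A call has 1 to 5 rows; each row shifts and turns the commanded pose from where the row before left it, along the tool's axes as they then stand; what a row does not reach is not made up. A row lasts 1/10 s, in which the tool goes at most 50 mm and 8.59 degrees, less where a joint would pass 70% of its speed; a pose out of reach is approached as far as the arm can. A call with a gripper value outside its range is refused whole. The fingers move at their own pace and stop on an object; the grip force is fixed at half the most. Time passes only in rows, so rows that do not move let the fingers close. It gives the time, the measured TCP pose, the force, the opening and the grip force at its end, in the units of the state.
- env.read_state(): the state, without advancing time (a new reading comes with each control period).
- env.read_camera(name): name is "side" or "top" or "wrist"; returns the picture (384x512x3 uint8, red, green, blue); there is no depth.
- env.calibration(name): a dict with "fov_y" (degrees; the focal length in pixels is half the picture's height over the tangent of half this angle, whatever the lens; pixels are square), "cx", "cy" (the principal point, pixels), "D" ([k1, k2, p1, p2, k3] as OpenCV has them; the pictures are not rectified), "eye" and "orientation" of the camera in the world; the wrist camera has in their place "tool_from_camera" (4x4, takes a point from camera to tool coordinates, whose origin is the TCP and whose axes are the flange's). Camera axes: x right, y up, looking along -z (the intrinsics and any distortion apply to the point x, -y, -z); pixel columns grow to the right and rows downward; lengths in m; the calibration is good to about 2 mm. A picture is of the moment at which its call begins: read the wrist's pose just before it. calibration takes no time and is no camera call.
- env.close_job(): hands the job in; it is judged then, once.
The state is a dict: "clock": time; "joint_positions": joint angles; "qvel": joint speeds; "effort": joint torques, N m; "tool_pos": TCP position; "eef_rot": TCP orientation; "wrist_force": force on the tool from outside, world axes, zero at the start; "ft_torque": the same for the moment, N m; "grip_width": opening from 0.0 (shut) to 1.0 (fully open); "grip_force": force on a finger pad.
Only numpy, scipy, OpenCV 4.12 (cv2) and the standard library are available. Lean on these libraries where they do the work, as an engineer would, in place of code of your own. Each camera call takes 0.05 s, during which the arm holds its last target. There are 200 camera calls.

TASK

Lift the white plug box off the crate, carry it to the bed and hold it against the outside of the bed's side rail for me to screw it on: its back flat on the rail, upright, its top level with the rail's top edge, centred on the pencil line of the blue tape. Press it to the wood with a steady 10 newtons or so (at least 5, at most 18, and do not ram it), keep that up for a couple of seconds and finish while still gripping and pressing it, the box hanging clear of the crate. Leave the tin, brush, shoe horn and boot tree as they lie.

Things in the scene. Friction and masses are not known exactly. Their poses are not given: they have to be found in the camera images.
- plugbox_center (a point): centre (half-way up) of the loose white plastic plug box, a rigid block 56 mm wide (own x), 46 mm deep (own y), 105 mm tall (own z), 0.17 to 0.33 kg, standing upright on the crate. Its two plain sides across own x can be gripped from above. Its front (own -y) bears a red rocker switch, three pin holes and two screw holes. It starts turned at most 1.1 rad from square to the rail
- plugbox_back (a point): middle of the plug box's plain back face, the side that goes on the rail: 23 mm from its centre along own +y, half-way up, 52.5 mm below its top; axes as the box's
- bed: the fixed pine bed. Origin on the floor below the outer face of its near side rail; own x runs along the rail, own y points level into the bed, square to that face (the plane y = 0). The rail is a hard board 25 mm thick, from z = 0.13 to its top edge at z = 0.28, running far to -x and to x = 0.3, where a 60 mm square post rises 15 mm higher. Slats behind it lie below its top
- mark (a point): the point on the outer top edge of the side rail (z = 0.28, on the outer face) at the pencil line in the middle of a 24 mm wide strip of blue masking tape folded over the rail; axes as the bed's. The box's middle (its own x = 0) belongs here, its top at this height
- crate: the fixed upturned yellow plastic crate, 400 mm (own x) by 600 mm (own y), its flat top 120 mm above the floor; origin at the centre of its underside, on the floor (z = 0). The robot stands on the same floor
- tin_center (a point): centre of the black round polish tin, 74 mm across, 24 mm high, loose on the crate
- brush_center (a point): centre of the oval wooden shoe brush, 150 mm long (own x), 50 mm wide, 40 mm high, loose on the crate
- shoehorn_center (a point): centre of the chrome shoe horn, 158 mm long (own x), 38 mm wide, 6 mm high, loose on the crate
- boottree_center (a point): a point 34 mm up, in the middle of the green plastic boot tree, 250 mm long (own x), 68 mm wide, 70 mm high, loose on the crate
Mind the look-alikes: they are no part of the job. Of the things shaped like the part that bears plugbox_center, the white one is meant.

How it is judged (in metres and radians):
On the way, in this order (a step that is already met when the one before it is completed fails the run):
1. the plug box is gripped and lifted clear of the crate (height (world z) of plugbox_center above 0.19 m and contact force between the fingers and plugbox above 1 N and contact force between plugbox and crate below 0.05 N and contact force between plugbox and bed below 0.5 N), for 0.1 s.
2. gripped, it is pressed flat on the rail at the mark with a steady 5 to 18 N (contact force between plugbox and bed between 5 and 18 N and contact force between the fingers and plugbox above 1 N and contact force between plugbox and crate below 0.05 N and y of plugbox_back in the frame of bed between -0.004 and 0.003 m and x of plugbox_center in the frame of mark between -0.008 and 0.008 m and z of plugbox_center in the frame of mark between -0.0605 and -0.0445 m and angle between the y axis of plugbox_center and the y axis of bed, either way round below 0.07 rad and angle between plugbox_center's own z axis and vertical below 0.07 rad and linear speed of plugbox below 0.02 m/s), for 1.5 s.
At the end, for the whole second after the job is handed in: Gripped, clear of the crate and still, the box is pressed on the rail with 5 to 18 N: back on the face (4 mm), square and upright (0.07 rad), top level with the rail's edge and middle on the pencil line (8 mm each); tin, brush, shoe horn and boot tree moved under 20 mm (all of step 2 and distance of each of tin_center, brush_center, shoehorn_center, boottree_center from where it was at the start of the episode below 0.02 m); the arm keeps its last pose, push and grip.
It fails at once if the plug box is rammed against the rail (over 40 N) (contact force between plugbox and bed above 40 N).
It fails at once if the tin, brush, shoe horn or boot tree is shifted by more than 20 mm (distance of any of tin_center, brush_center, shoehorn_center, boottree_center from where it was at the start of the episode above 0.02 m).
It also fails if it takes over 51 s, if anything falls off the work surface, if the arm or the gripper's body presses on something with over 40 N, if the wrist force passes 120 N, or if a joint passes its speed limit or range.

## Working session

There is one attempt and no reset: what is moved stays moved. The work goes in short steps, Python scripts to look and compute and a shell command to move; the robot and the scene stay as the last step left them, time stands still between calls to the robot, and variables do not carry over. Pictures are saved under pics/ and viewed, at most 10 in all, crops included, and the job is handed in when it is done.

```bash
mkdir -p pics; python3 - <<'E'
from bench import env
import cv2
s=env.read_state();print(s)
for n in("side","top","wrist"):
    c=env.calibration(n);print(n,c)
    im=env.read_camera(n);cv2.imwrite(f"pics/{n}0.png",im[:,:,::-1])
E
```

```text
{'clock': 0.0, 'joint_positions': array([63.10088114, 34.38613611, -0.14431676, 91.67913126,  0.10630783,
       54.02326169, -4.57178178]), 'qvel': array([ 0.0657467 , -0.01212111,  0.07394881, -0.00946227, -0.01398323,
       -0.02356912, -0.0040427 ]), 'effort': array([ 2.55322157e-04, -7.65099764e+01,  1.49739727e+00, -2.52360803e+01,
       -5.24142303e-02,  1.68421003e-02,  1.61396697e-04]), 'tool_pos': array([ 0.27725808, -0.66934606,  0.19625116]), 'eef_rot': array([[ 9.23819231e-01,  3.82828204e-01, -7.71220727e-04],
       [ 3.82828928e-01, -9.23818283e-01,  1.33856746e-03],
       [-2.00026431e-04, -1.53183997e-03, -9.99998807e-01]]), 'wrist_force': array([ 0.61664514,  0.0487053 , -0.37216234]), 'ft_torque': array([-0.00540238, -0.00065244, -0.00876982]), 'grip_force': 0.0, 'grip_width': 1.0015393265906014}
side {'fov_y': 48.06416867941045, 'cx': 249.77802321899327, 'cy': 190.63314526406012, 'D': array([-0.06751871,  0.        ,  0.        ,  0.        ,  0.        ]), 'eye': array([1.2317778 , 0.38880277, 0.97437177]), 'orientation': array([[-0.47435844, -0.62125606,  0.
[... 314 characters left out ...]
1.35286687]), 'orientation': array([[ 0.02749707,  0.99495067, -0.09652503],
       [-0.99959896,  0.02671402, -0.00939568],
       [-0.00676966,  0.09674467,  0.99528621]])}
wrist {'fov_y': 67.9384725553053, 'cx': 251.8122096579071, 'cy': 194.33957929716672, 'D': array([-0.07166715,  0.        ,  0.        ,  0.        ,  0.        ]), 'tool_from_camera': array([[-1.22469756e-03,  9.65688996e-01,  2.59698407e-01,
         7.22444035e-02],
       [ 9.99999021e-01,  1.35853441e-03, -3.35871799e-04,
         5.14286493e-04],
       [-6.77156923e-04,  2.59697741e-01, -9.65689714e-01,
        -1.85983538e-01],
       [ 0.00000000e+00,  0.00000000e+00,  0.00000000e+00,
         1.00000000e+00]])}
```

View pics/side0.png

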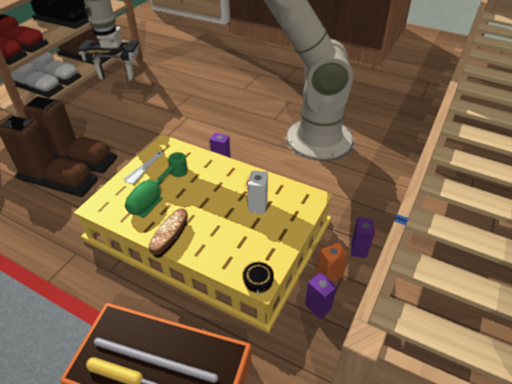

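View pics/top0.png

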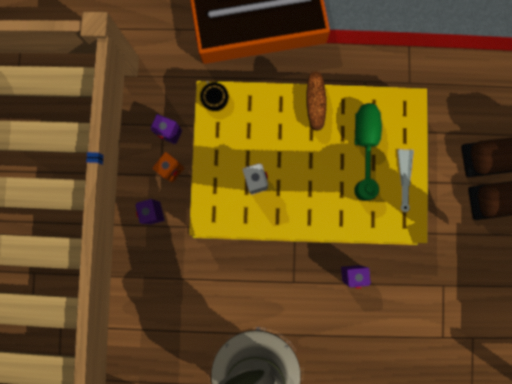

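The whole-scene views show five box-shaped things. In the side view they are white (258,190) on the crate, purple (220,145), (362,237) and (320,295), and orange (333,262). Only the white one stands on the crate and has the stated colour. The blue tape is at side (400,218) and top (94,158).

```bash
cat > h.py <<'E'
from bench import env
import numpy as np, cv2
def rays(n,px,s=None):
    c=env.calibration(n); f=192/np.tan(np.radians(c["fov_y"]/2))
    K=np.array([[f,0,c["cx"]],[0,f,c["cy"]],[0,0,1]])
    p=cv2.undistortPoints(np.float64(px).reshape(-1,1,2),K,np.float64(c["D"])).reshape(-1,2)
    d=np.c_[p[:,0],-p[:,1],-np.ones(len(p))]
    if n=="wrist":
        T=c["tool_from_camera"];R=s["eef_rot"]
        return s["tool_pos"]+R@T[:3,3],d@(R@T[:3,:3]).T
    return c["eye"],d@np.asarray(c["orientation"]).T
def onz(n,px,z,s=None):
    e,d=rays(n,px,s); return e+d*((z-e[2])/d[:,2])[:,None]
E
python3 - <<'E'
from h import *
t=cv2.imread("pics/top0.png");s=cv2.imread("pics/side0.png")
a=cv2.resize(t[150:205,225:285],None,fx=6,fy=6,interpolation=2)
b=cv2.resize(s[160:225,232:292],None,fx=6,fy=6,interpolation=2)
c=cv2.resize(t[5:235,60:130],None,fx=2.4,fy=2.4,interpolation=2)
h=max(x.shape[0] for x in(a,b,c))
cv2.imwrite("pics/crop.png",np.hstack([cv2.copyMakeBorder(x,0,h-x.shape[0],0,0,0) for x in(a,b)]))
for n,im in(("top",t),("side",s)):
    hsv=cv2.cvtColor(im,cv2.COLOR_BGR2HSV)
    m=cv2.inRange(hsv,(95,130,60),(120,255,255))
    k,l,st,ce=cv2.connectedComponentsWithStats(m)
    for i in range(1,k):
        if st[i,4]>8: print(n,"blue",st[i],ce[i],onz(n,ce[i],.28))
    r=(np.s_[150:205,225:285] if n=="top" else np.s_[160:225,232:292])
    w=np.zeros(m.shape,np.uint8);w[r]=cv2.inRange(hsv,(0,0,70),(180,70,255))[r]
    k,l,st,ce=cv2.connectedComponentsWithStats(w)
    i=1+st[1:,4].argmax();print(n,"white",st[i],ce[i])
    print(cv2.boxPoints(cv2.minAreaRect(np.argwhere(l==i)[:,::-1].astype(np.float32))))
g=cv2.cvtColor(t,cv2.COLOR_BGR2GRAY)
print(g[158:200:2,236:280:2])
E
```

```text
top blue [ 87 153  13   9 101] [ 92.5049505  157.05940594] [[0.54066448 0.37411377 0.28      ]]
top white [244 164  23  29 431] [254.97911833 177.30858469]
[[242.4118  167.64706]
 [261.70593 162.82355]
 [267.94122 187.76471]
 [248.6471  192.58823]]
side blue [395 215  13   9  66] [400.84848485 219.21212121] [[0.54017675 0.3760378  0.28      ]]
side white [248 171  20  43 767] [257.34419817 191.81616688]
[[246.87392 212.53119]
 [248.3733  170.54904]
 [267.27777 171.22421]
 [265.77838 213.20636]]
[[ 98  98  99  98  91  54  44  85  98  97  98  99  98  99  98  96  98  97
   98  97  88  44]
 [ 98  98  99  97  91  53  45  86 100  99  99  98  98  98  98  98  98  97
   98  98  87  45]
 [ 99  98  99  98  89  48  48  88  98  98  99 101 100  99  99  98  99  97
   97  98  87  44]
 [ 99  98  97  99  90  49  48  90 105 116 131 144 135 111  98  98  98  98
   98  97  84  43]
 [ 99  97  98  99  94  77  80 123 143 163 169 172 159 128 100  97  99  98
   97  98  83  49]
 [ 97  97  99  99 103 110 116 125 127 140 144 156 147 129 102  99  97  99
   97  98  94  85]
 [ 98  98  98 101 109 111 111 111 111 111 
[... 653 characters left out ...]
1 111 109 110 107  90  77  78
   85  95  70  37]
 [ 99 100  99  98  75  47  92 111 112 111 110 109 105 101  91  71  73  78
   82  92  69  39]
 [112 111 106 100  74  41  79 110 108 105  99  87  76  68  62  63  74  79
   79  85  67  40]
 [148 148 139 131  92  41  71  97  86  74  65  61  67  79  82  85  91  96
   98  90  67  44]
 [153 154 154 151 112  56  78  81  65  73  81  96 114 126 129 130 128 129
  130 128  90  57]
 [153 154 153 151 123  91 117 124 113 123 128 132 134 134 135 135 135 135
  134 132  96  62]
 [153 153 154 152 150 146 148 150 142 135 135 134 134 135 135 134 135 135
  135 133 120 109]
 [153 153 153 153 153 152 154 153 151 141 134 134 135 135 136 134 135 135
  135 135 135 134]]
```

View pics/crop.png

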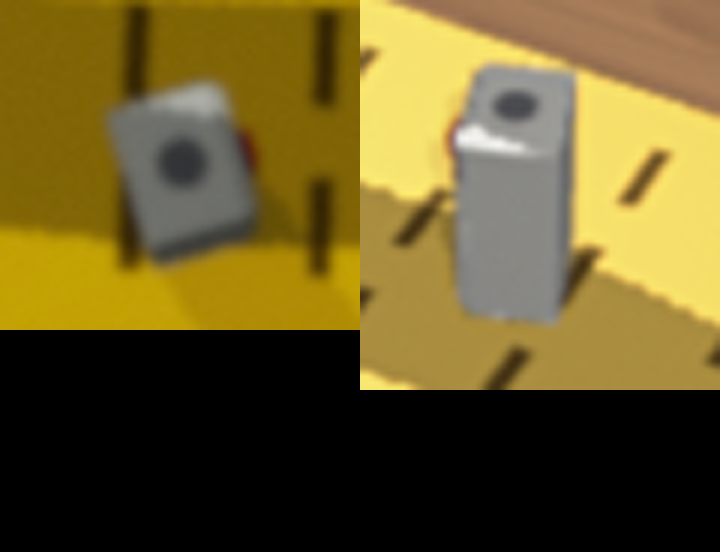

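The enlarged crop confirms the white box: grey-white, a dark disc on its top at top-view (255.3,177), and the red switch on the right, so its back faces the bed. Its top corners are at about (243,169), (261,163), (267.5,187) and (251,192).

```bash
python3 - <<'E'
from h import *
C=onz("top",[(243.3,169.2),(260.8,163.3),(267.5,186.7),(250.8,191.7)],.225)
print(C.round(4),C.mean(0))
x=(C[0]+C[1]-C[2]-C[3])/2;y=(C[0]+C[3]-C[1]-C[2])/2
print("own x",x,np.linalg.norm(x),np.degrees(np.arctan2(x[1],x[0])),"own y",y,np.linalg.norm(y),np.degrees(np.arctan2(-y[0],y[1])))
print("disc",onz("top",(255.3,177),.225),"disc side",onz("side",(232+155/6,160+106/6),.225))
t=cv2.imread("pics/top0.png")
for r in(60,110,130,148,157,168,180,215,260,320): print(r,t[r,72:130:1].sum(1)//3)
E
```

```text
[[ 0.5291  0.038   0.225 ]
 [ 0.5439 -0.0021  0.225 ]
 [ 0.4899 -0.0191  0.225 ]
 [ 0.4772  0.0191  0.225 ]] [0.510024   0.00899228 0.225     ]
own x [0.05294051 0.01793369 0.        ] 0.0558955720650247 18.713899735772355 own y [-0.01373628  0.03916488  0.        ] 0.04150389414045632 19.327269161826866
disc [[0.51162374 0.0097193  0.225     ]] disc side [[0.51311775 0.01325955 0.225     ]]
60 [ 40  40  40  40  39  39  40  39  40  39  41  40  38  39  40  39  39  39
  39  39  40  40  47  71  96 108 113 111 109 107 107 106 102  90  75  66
  64  61  58  59  60  62  59  58  57  59  60  61  61  62  62  63  62  62
  63  63  63  64]
110 [ 33  34  33  34  33  33  32  31  33  32  32  32  31  33  33  32  33  37
  53  82 103 111 110 106 104 106 109 110 106  91  73  63  62  61  61  60
  60  62  59  60  59  60  61  62  63  63  63  63  62  53  41  38  38  40
  44  47  47  42]
130 [123 122 122 122 120 109  89  77  76  76  76  76  75  75  75  77  79  88
  98 105 106 103 102 103 106 109 108  98  76  65  62  63  60  62  61  60
  58  59  59  61  62  61  62  61  62  63  63  55  45  34  31  31  31  31
 
[... 944 characters left out ...]
39  38  37  37  39  40  57  86 104 108 104 102 105 105
 106 106 106  98  80  68  66  65  64  62  61  61  60  61  61  61  62  61
  62  62  61  60  58  59  62  66  67  65  60  50  41  39  37  36  37  37
  37  37  37  38]
260 [ 77  78  76  78  77  77  77  79  90 106 112 112 109 107 104 103 106 108
 105  91  73  66  64  62  60  60  61  62  59  60  57  59  61  61  60  61
  63  64  62  61  59  58  57  56  58  57  57  57  57  57  57  57  57  57
  58  55  50  43]
320 [ 75  76  76  77  85  98 108 109 109 105 103 105 109 110 104  91  74  62
  61  60  59  61  61  60  61  59  59  59  61  62  61  62  63  63  64  64
  67  70  72  72  72  71  72  72  72  73  74  72  72  72  73  73  72  72
  72  72  73  73]
```

```bash

python3 - <<'E'
from h import *
px=np.array([(105.3,60),(101.3,110),(99.5,130),(98.5,148),(97,168),(96,180),(93.6,215),(91.3,260),(87.2,320)])
P=onz("top",px,.28)[:,:2];p=np.polyfit(P[:,0],P[:,1],1);print("y=",p,"resid",(P[:,1]-np.polyval(p,P[:,0])).round(4),"deg",np.degrees(np.arctan(p[0])))
u=np.array([1,p[0]])/np.hypot(1,p[0])
for q in((.5407,.3741),(.5402,.376)):
    b=np.array([0,p[1]]);print("mark",b+u*(u@(np.array(q)-b)))
E
Z='0';python3 -m inch '{"jaw":[0.093,0.093,0.093,0.093],"slide":[[0,0,-0.04],[0,0,-0.04],[0,0,-0.04],[0,0,-0.04]],"turn":[0,0,0,0]}'
python3 -m inch '{"jaw":[0.093,0.093,0.093,0.093,0.093],"slide":[[0.024,-0.027,0],[0.024,-0.027,0],[0.024,-0.027,0],[0.024,-0.027,0],[0.024,-0.027,0]],"turn":[0,0,0,0,0]}'
```

```text
y= [-0.01002966  0.36765873] resid [ 0.0001 -0.0001  0.0005 -0.0003 -0.0002  0.0001  0.0002 -0.001   0.0007] deg -0.5746377292913987
mark [0.54058102 0.36223689]
mark [0.54006201 0.3622421 ]
clock: 0.55
tool_pos: [0.2773, -0.6695, 0.3584]
eef_rot: [[0.924, 0.383, -0.0], [0.383, -0.924, 0.001], [-0.0, -0.001, -1.0]]
wrist_force: [-0.3, -0.2, -0.2]
grip_width: 0.999
grip_force: 0.0
clock: 1.05
tool_pos: [0.3369, -0.4975, 0.3569]
eef_rot: [[0.924, 0.383, -0.0], [0.383, -0.924, 0.0], [-0.0, -0.0, -1.0]]
wrist_force: [0.3, 0.2, 0.8]
grip_width: 1.001
grip_force: 0.0
```

```bash

python3 -m inch '{"jaw":[0.093,0.093,0.093,0.093,0.093],"slide":[[0.0236,-0.0268,0],[0.0236,-0.0268,0],[0.0236,-0.0268,0],[0.0236,-0.0268,0],[0.0236,-0.0268,0]],"turn":[0,0,0,0,0]}' >/dev/null
python3 -m inch '{"jaw":[0.093,0.093,0.093,0.093,0.093],"slide":[[0.0236,-0.0268,0],[0.0236,-0.0268,0],[0.0236,-0.0268,0],[0.0236,-0.0268,0],[0.0236,-0.0268,0]],"turn":[0,0,0,0,0]}' >/dev/null
python3 -m inch '{"jaw":[0.093,0.093,0.093,0.093,0.093],"slide":[[0.0236,-0.0268,0],[0.0236,-0.0268,0],[0.0236,-0.0268,0],[0.0236,-0.0268,0],[0.0236,-0.0268,0]],"turn":[0,0,0,0,0]}'
python3 -m inch '{"jaw":[0.093,0.093,0.093,0.093,0.093],"slide":[[0,0,0],[0,0,0],[0,0,0],[0,0,0],[0,0,0]],"turn":[-0.14,-0.14,-0.14,-0.14,-0.14]}' >/dev/null
python3 -m inch '{"jaw":[0.093,0.093,0.093,0.093,0.093],"slide":[[0,0,0],[0,0,0],[0,0,0],[0,0,0],[0,0,0]],"turn":[-0.14,-0.14,-0.14,-0.14,-0.14]}' >/dev/null
python3 -m inch '{"jaw":[0.093,0.093,0.093],"slide":[[0,0,0],[0,0,0],[0,0,0]],"turn":[-0.11,0,0]}'
python3 - <<'E'
from h import *
s=env.read_state();im=env.read_camera("wrist");cv2.imwrite("pics/w1.png",im[:,:,::-1])
np.savez("w1.npz",tool_pos=s["tool_pos"],eef_rot=s["eef_rot"])
E
```

```text
clock: 2.55
tool_pos: [0.5099, 0.0091, 0.3571]
eef_rot: [[0.924, 0.383, -0.0], [0.383, -0.924, -0.0], [-0.0, 0.0, -1.0]]
wrist_force: [0.5, 0.6, -1.3]
grip_width: 1.002
grip_force: 0.0
clock: 3.85
tool_pos: [0.5097, 0.0076, 0.357]
eef_rot: [[-0.323, 0.947, -0.0], [0.947, 0.323, -0.0], [0.0, -0.0, -1.0]]
wrist_force: [0.7, 0.2, -0.8]
grip_width: 0.999
grip_force: 0.0
```

View pics/w1.png

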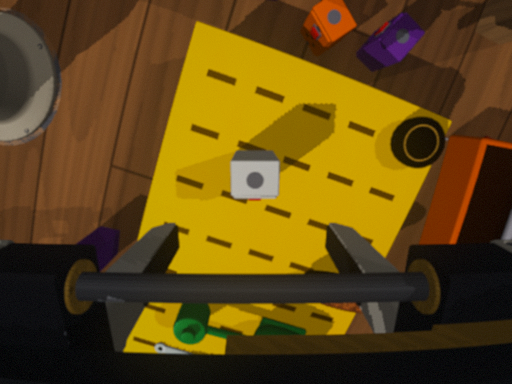

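The wrist view shows the white box with its top face at about (231–280, 160–199), nearly square to the picture, and its disc at (255,180).

```bash
python3 - <<'E'
from h import *
s=dict(np.load("w1.npz"));im=cv2.imread("pics/w1.png")
hsv=cv2.cvtColor(im,cv2.COLOR_BGR2HSV)
w=np.zeros(im.shape[:2],np.uint8);w[140:205,222:290]=cv2.inRange(hsv,(0,0,130),(180,60,255))[140:205,222:290]
k,l,st,ce=cv2.connectedComponentsWithStats(w);i=1+st[1:,4].argmax();print(st[i],ce[i])
w=(l==i).astype(np.uint8)
c=max(cv2.findContours(w,0,2)[0],key=cv2.contourArea)
q=onz("wrist",c.reshape(-1,2).astype(float),.225,s)[:,:2]
r=cv2.minAreaRect((q*1000).astype(np.float32));print(r)
b=cv2.boxPoints(r);print(b)
d=cv2.inRange(hsv,(0,0,0),(180,90,129));v=np.zeros_like(d);v[168:192,244:268]=d[168:192,244:268]
M=cv2.moments(v);print("disc",M["m10"]/M["m00"],M["m01"]/M["m00"],onz("wrist",(M["m10"]/M["m00"],M["m01"]/M["m00"]),.225,s))
R=s["eef_rot"];print(np.degrees(np.arctan2(R[1,1],R[0,1])))
E
```

```text
[ 231  161   48   38 1552] [254.25128866 178.81636598]
((511.90899658203125, 11.339685440063477), (54.125152587890625, 43.13177490234375), 18.76226806640625)
[[ 4.7934799e+02  2.3055122e+01]
 [ 4.9322101e+02 -1.7784683e+01]
 [ 5.4446997e+02 -3.7575150e-01]
 [ 5.3059698e+02  4.0464054e+01]]
disc 254.55868544600938 179.7511737089202 [[0.5120086 0.0114309 0.225    ]]
18.820946052372566
```

```bash

python3 -m inch '{"jaw":[0.093,0.093,0.093,0.093,0.093],"slide":[[0.0029,0.0034,0.03],[0,0,0.035],[0,0,0.035],[0,0,0.035],[0,0,0.03]],"turn":[0,0,0,0,0]}' 
python3 -m inch '{"jaw":[0.093,0.093,0.093],"slide":[[0,0,0.021],[0,0,0],[0,0,0]],"turn":[0,0,0]}' 
python3 -m inch '{"jaw":[0.04,0.04,0.04,0.04,0.04],"slide":[[0,0,0],[0,0,0],[0,0,0],[0,0,0],[0,0,0]],"turn":[0,0,0,0,0]}'
python3 -m inch '{"jaw":[0.04,0.04,0.04,0.04,0.04],"slide":[[0,0,0],[0,0,0],[0,0,0],[0,0,0],[0,0,0]],"turn":[0,0,0,0,0]}'
```

```text
clock: 4.4
tool_pos: [0.5117, 0.0115, 0.1905]
eef_rot: [[-0.324, 0.946, -0.001], [0.946, 0.324, -0.0], [0.0, -0.001, -1.0]]
wrist_force: [0.6, -0.6, -0.7]
grip_width: 0.996
grip_force: 0.0
clock: 4.7
tool_pos: [0.5123, 0.0119, 0.1714]
eef_rot: [[-0.325, 0.946, -0.0], [0.946, 0.325, 0.0], [0.0, -0.0, -1.0]]
wrist_force: [-0.4, 0.6, -0.7]
grip_width: 1.002
grip_force: 0.0
clock: 5.2
tool_pos: [0.5122, 0.0116, 0.1714]
eef_rot: [[-0.326, 0.945, 0.0], [0.945, 0.326, -0.0], [-0.0, 0.0, -1.0]]
wrist_force: [-0.0, 0.9, 0.5]
grip_width: 0.622
grip_force: 0.0
clock: 5.7
tool_pos: [0.5122, 0.0116, 0.1713]
eef_rot: [[-0.326, 0.945, 0.0], [0.945, 0.326, -0.0], [-0.0, 0.0, -1.0]]
wrist_force: [-1.6, -1.4, 4.6]
grip_width: 0.6
grip_force: 30.0
```

```bash

python3 -m inch '{"jaw":[0.04,0.04,0.04,0.04,0.04],"slide":[[0,0,-0.015],[0,0,-0.025],[0,0,-0.025],[0,0,-0.015],[0,0,0]],"turn":[0,0,0,0,0]}' 
python3 -m inch '{"jaw":[0.04,0.04,0.04,0.04,0.04],"slide":[[0,0,0],[0,0,0],[0,0,0],[0,0,0],[0,0,0]],"turn":[0.07,0.1,0.1,0.072,0]}' 
python3 -m inch '{"jaw":[0.04,0.04,0.04,0.04,0.04],"slide":[[0.015,0,0],[0.03,0.005,0],[0.03,0.005,0],[0.03,0.005,0],[0.03,0.005,0]],"turn":[0,0,0,0,0]}'
python3 -m inch '{"jaw":[0.04,0.04,0.04,0.04,0.04],"slide":[[0.03,0.003,0],[0.03,0.003,0],[0.03,0.003,0],[0.03,0.002,0],[0.02,0,0]],"turn":[0,0,0,0,0]}'
python3 -m inch '{"jaw":[0.04,0.04,0.04],"slide":[[0,0,0.01],[0,0,0],[0,0,0]],"turn":[0,0,0]}'
python3 - <<'E'
from h import *
s=env.read_state();im=env.read_camera("wrist");cv2.imwrite("pics/w2.png",im[:,:,::-1])
np.savez("w2.npz",tool_pos=s["tool_pos"],eef_rot=s["eef_rot"])
cv2.imwrite("pics/s2.png",env.read_camera("side")[:,:,::-1]);cv2.imwrite("pics/t2.png",env.read_camera("top")[:,:,::-1])
E
```

```text
clock: 6.2
tool_pos: [0.5129, 0.0118, 0.2525]
eef_rot: [[-0.326, 0.945, 0.003], [0.945, 0.326, 0.0], [-0.001, 0.003, -1.0]]
wrist_force: [-0.2, -0.7, -2.5]
grip_width: 0.601
grip_force: 30.0
clock: 6.7
tool_pos: [0.5115, 0.0116, 0.2498]
eef_rot: [[0.011, 1.0, -0.002], [1.0, -0.011, -0.0], [-0.0, -0.002, -1.0]]
wrist_force: [-0.1, 0.2, -1.3]
grip_width: 0.601
grip_force: 30.0
clock: 7.2
tool_pos: [0.5332, 0.1473, 0.2501]
eef_rot: [[0.008, 1.0, -0.001], [1.0, -0.008, -0.0], [-0.0, -0.001, -1.0]]
wrist_force: [-0.7, 0.0, -1.3]
grip_width: 0.602
grip_force: 30.0
clock: 7.7
tool_pos: [0.5454, 0.2885, 0.2499]
eef_rot: [[0.006, 1.0, -0.001], [1.0, -0.006, 0.0], [0.0, -0.001, -1.0]]
wrist_force: [-0.1, 0.3, -2.5]
grip_width: 0.597
grip_force: 30.0
clock: 8.0
tool_pos: [0.5457, 0.2847, 0.2401]
eef_rot: [[0.01, 1.0, -0.002], [1.0, -0.01, -0.002], [-0.002, -0.002, -1.0]]
wrist_force: [-1.2, 0.0, -1.6]
grip_width: 0.601
grip_force: 30.0
```

View pics/w2.png

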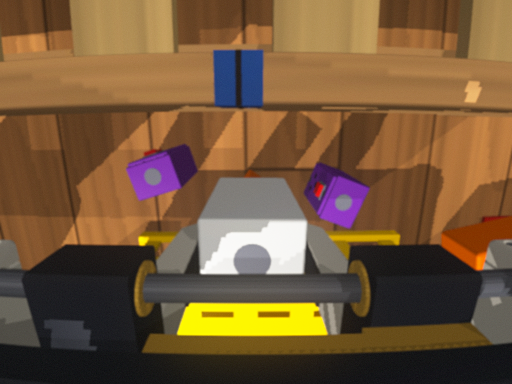

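View pics/s2.png

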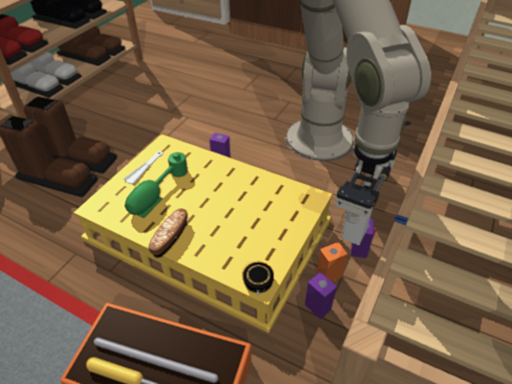

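The wrist view shows the pencil line at column 239 on the tape (rows 50–107), the rail's outer edge near row 108, and the held box at columns 200–306. The side view shows the box held upright, clear of the crate.

```bash
python3 - <<'E'
from h import *
s=dict(np.load("w2.npz"));im=cv2.imread("pics/w2.png").astype(int)
g=im.sum(2)//3
print("line",[(r,g[r,230:248].tolist()) for r in(60,80,100)])
R=s["eef_rot"]
# rail edge: strongest drop per column in rows 95..120
cols=[60,90,120,150,180,205,275,300,340,380,420,450]
sub=[]
for c in cols:
    col=cv2.GaussianBlur(im[90:130,c-2:c+3].mean(1).astype(np.float32),(1,5),0).sum(1); d=np.diff(col);j=d[2:-2].argmin()+2;sub.append((c,90.5+j,round(float(d[j]))))
print(sub)
sub=np.array(sub,float);P=onz("wrist",sub[:,:2],.28,s)[:,:2];p=np.polyfit(P[:,0],P[:,1],1);print(p,"deg",np.degrees(np.arctan(p[0])),(P[:,1]-np.polyval(p,P[:,0])).round(4))
hs=cv2.cvtColor(im.astype(np.uint8),cv2.COLOR_BGR2HSV);m=cv2.inRange(hs,(95,130,40),(125,255,255));m[140:]=0
ys,xs=np.nonzero(m);print("tape",xs.min(),xs.max(),ys.min(),ys.max())
for r in(60,80,100,105):
    x=np.nonzero(m[r])[0];c=(x.min()+x.max())/2;print(r,c,onz("wrist",(c,r),.28,s))
print("tool",s["tool_pos"])
# box top-face left/right edges at rows 230..270
zt=s["tool_pos"][2]+.0537
for r in(222,235,250,265):
    row=g[r,190:320];d=np.abs(np.diff(row));a=190.5+d[:40].argmax();b=190.5+80+d[80:].argmax()
    q=onz("wrist",[(a,r),(b,r)],zt,s);print(r,a,b,q[:,:2].round(4).tolist(),((q[0]+q[1])/2)[:2])
E
```

```text
line [(60, [77, 78, 76, 74, 68, 49, 32, 33, 32, 34, 39, 61, 73, 79, 76, 80, 78, 77]), (80, [75, 77, 75, 74, 77, 60, 41, 29, 30, 35, 37, 54, 70, 76, 79, 75, 76, 75]), (100, [74, 75, 75, 72, 73, 58, 44, 31, 27, 30, 35, 50, 66, 73, 77, 78, 79, 76])]
[(60, np.float64(105.5), -34), (90, np.float64(104.5), -32), (120, np.float64(103.5), -31), (150, np.float64(103.5), -39), (180, np.float64(102.5), -38), (205, np.float64(102.5), -37), (275, np.float64(102.5), -37), (300, np.float64(102.5), -38), (340, np.float64(102.5), -36), (380, np.float64(103.5), -38), (420, np.float64(104.5), -39), (450, np.float64(105.5), -40)]
[-0.01086736  0.36976292] deg -0.6226292913337218 [ 0.      0.      0.0001 -0.0002  0.0001 -0.0001 -0.0001 -0.0001  0.0001
 -0.      0.      0.    ]
tape 214 262 51 106
60 237.5 [[0.54053282 0.38344451 0.28      ]]
80 238.0 [[0.54058025 0.3742902  0.28      ]]
100 238.5 [[0.54062442 0.36492888 0.28      ]]
105 238.5 [[0.54057342 0.36255334 0.28      ]]
tool [0.54568265 0.28465814 0.24006645]
222 197.5 306.5 [[0.5196, 0.3067], [0.5736, 0.3062]] [0.54658908 0.30645148]
235 225.5 305.5 [[0.5332, 0.2997], [0.5734, 0.2992]] [0.55330309 0.29944311]
250 198.5 304.5 [[0.5191, 0.2915], [0.5732, 0.2909]] [0.5461609  0.29121935]
265 199.5 303.5 [[0.5191, 0.2829], [0.573, 0.2824]] [0.54606001 0.28264705]
```

```bash

python3 -m inch '{"jaw":[0.04,0.04,0.04,0.04,0.04],"slide":[[0.01,-0.003,0.0065],[0.012,-0.003,0.007],[0.012,0,0],[0.008,0,0],[0.004,0,0]],"turn":[0,0,0,0,0]}' 
python3 -m inch '{"jaw":[0.04,0.04,0.04,0.04,0.04],"slide":[[0.001,0,0],[0.001,0,0],[0,0,0],[0,0,0],[0,0,0]],"turn":[0,0,0,0,0]}' 
python3 - <<'E'
from bench import env
for i in range(3):
    s=env.read_state();print(s["tool_pos"],s["wrist_force"],s["eef_rot"][:,2]);env.read_camera("top")
E
```

```text
clock: 8.65
tool_pos: [0.54, 0.3342, 0.2276]
eef_rot: [[0.008, 1.0, -0.0], [1.0, -0.008, 0.001], [0.001, -0.0, -1.0]]
wrist_force: [-0.2, -0.8, -2.4]
grip_width: 0.602
grip_force: 30.0
clock: 9.15
tool_pos: [0.5405, 0.334, 0.2277]
eef_rot: [[0.01, 1.0, 0.0], [1.0, -0.01, -0.0], [-0.0, 0.0, -1.0]]
wrist_force: [0.0, 0.5, -1.5]
grip_width: 0.599
grip_force: 30.0
[0.5404574  0.33397693 0.22766873] [ 0.01669735  0.5070064  -1.48592447] [ 8.98187111e-05 -1.42938292e-04 -9.99999986e-01]
[0.54045663 0.33402055 0.22767764] [ 0.25557832  0.0929814  -0.60199694] [ 1.03033614e-04 -9.11604659e-05 -9.99999991e-01]
[0.54040285 0.33408314 0.22763908] [ 0.02349255  0.27750865 -1.3989368 ] [ 6.52116382e-06 -6.76248026e-05 -9.99999998e-01]
```

```bash

python3 -m inch '{"jaw":[0.04,0.04,0.04,0.04,0.04],"slide":[[0.001,0,0.0012],[0.001,0,0],[0.001,0,0],[0,0,0],[0,0,0]],"turn":[0,0,0,0,0]}' | grep -E "pos|force"
python3 -m inch '{"jaw":[0.04,0.04,0.04],"slide":[[0.0005,0,0],[0.0005,0,0],[0,0,0]],"turn":[0,0,0]}' | grep -E "pos|force"
```

```text
tool_pos: [0.5403, 0.3374, 0.2264]
wrist_force: [0.6, 0.1, -1.6]
grip_force: 30.0
tool_pos: [0.5403, 0.3384, 0.2264]
wrist_force: [0.5, -0.0, -1.7]
grip_force: 30.0
```

```bash

python3 -m inch '{"jaw":[0.04,0.04,0.04],"slide":[[0.0005,0,0],[0,0,0],[0,0,0]],"turn":[0,0,0]}' | grep -E "pos|force"
```

```text
tool_pos: [0.5404, 0.3388, 0.2264]
wrist_force: [0.1, -0.4, -1.1]
grip_force: 30.0
```

```bash

python3 -m inch '{"jaw":[0.04,0.04,0.04],"slide":[[0.0005,0,0],[0,0,0],[0,0,0]],"turn":[0,0,0]}' | grep -E "pos|force"
```

```text
tool_pos: [0.5404, 0.3393, 0.2264]
wrist_force: [0.3, 1.0, -1.5]
grip_force: 30.0
```

```bash

python3 -m inch '{"jaw":[0.04,0.04,0.04],"slide":[[0.0005,0,0],[0,0,0],[0,0,0]],"turn":[0,0,0]}' | grep -E "pos|force"
```

```text
tool_pos: [0.5404, 0.3398, 0.2264]
wrist_force: [0.3, -0.6, -1.9]
grip_force: 30.0
```

```bash

python3 -m inch '{"jaw":[0.04,0.04,0.04],"slide":[[0.0005,0,0],[0,0,0],[0,0,0]],"turn":[0,0,0]}' | grep -E "pos|force"
```

```text
tool_pos: [0.5404, 0.3402, 0.2264]
wrist_force: [-0.1, -1.3, -1.7]
grip_force: 30.0
```

```bash

python3 -m inch '{"jaw":[0.04,0.04,0.04],"slide":[[0.0005,0,0],[0,0,0],[0,0,0]],"turn":[0,0,0]}' | grep -E "pos|force"
```

```text
tool_pos: [0.5404, 0.3402, 0.2264]
wrist_force: [-0.3, -4.1, 0.4]
grip_force: 30.0
```

```bash

python3 -m inch '{"jaw":[0.04,0.04,0.04,0.04],"slide":[[0.0004,0,0],[0,0,0],[0,0,0],[0,0,0]],"turn":[0,0,0,0]}' | grep -E "pos|force"
```

```text
tool_pos: [0.5404, 0.3403, 0.2264]
wrist_force: [-1.0, -5.2, 2.0]
grip_force: 30.0
```

```bash

python3 -m inch '{"jaw":[0.04,0.04,0.04,0.04],"slide":[[0.0004,0,0],[0,0,0],[0,0,0],[0,0,0]],"turn":[0,0,0,0]}'
python3 - <<'E'
from h import *
s=env.read_state();im=env.read_camera("wrist");cv2.imwrite("pics/w3.png",im[:,:,::-1])
f=[]
for i in range(6): f.append(env.read_state()["wrist_force"]);env.read_camera("wrist")
print(np.mean(f,0),s["eef_rot"],s["ft_torque"])
E
```

```text
clock: 12.4
tool_pos: [0.5404, 0.3402, 0.2264]
eef_rot: [[0.011, 1.0, -0.0], [1.0, -0.011, -0.002], [-0.002, -0.0, -1.0]]
wrist_force: [-1.1, -6.4, 2.2]
grip_width: 0.599
grip_force: 30.0
[-0.96819946 -6.69075146  2.11469477] [[ 1.06033183e-02  9.99943689e-01 -4.34603035e-04]
 [ 9.99941347e-01 -1.06042508e-02 -2.20260237e-03]
 [-2.20708698e-03 -4.11222651e-04 -9.99997480e-01]] [-1.40608429  0.28284622  0.16117863]
```

View pics/w3.png

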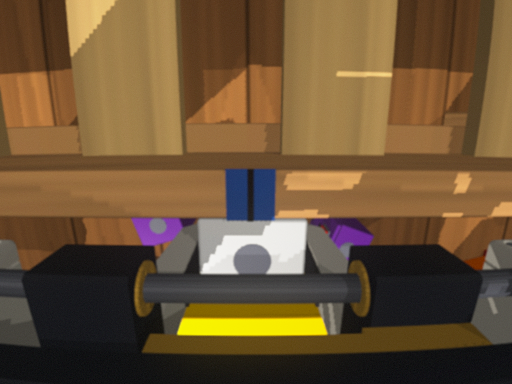

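The box sits flush on the rail edge (row 219), its columns 199–306 centred at 252 against the pencil line at about 250, which is roughly 1 mm off. The push is only 6.7 N, so I'll raise it towards 10.

```bash

python3 -m inch '{"jaw":[0.04,0.04,0.04,0.04,0.04],"slide":[[0.0004,0,0],[0,0,0],[0.0004,0,0],[0,0,0],[0,0,0]],"turn":[0,0,0,0,0]}'| grep -E "pos|force"
python3 -m inch '{"jaw":[0.04,0.04,0.04,0.04,0.04],"slide":[[0.0003,0,0],[0,0,0],[0,0,0],[0,0,0],[0,0,0]],"turn":[0,0,0,0,0]}'| grep -E "pos|force"
```

```text
tool_pos: [0.5404, 0.3402, 0.2264]
wrist_force: [-1.1, -9.3, 4.3]
grip_force: 30.0
tool_pos: [0.5404, 0.3402, 0.2264]
wrist_force: [-2.3, -9.4, 5.1]
grip_force: 30.0
```

```bash

for i in 1 2 3 4 5; do python3 -m inch '{"jaw":[0.04,0.04,0.04,0.04,0.04],"slide":[[0,0,0],[0,0,0],[0,0,0],[0,0,0],[0,0,0]],"turn":[0,0,0,0,0]}'| grep -E "clock|pos|wrist_force"; done
python3 - <<'E'
from h import *
cv2.imwrite("pics/s3.png",cv2.resize(env.read_camera("side")[140:280,310:470,::-1],None,fx=4,fy=4))
E
```

```text
clock: 14.25
tool_pos: [0.5404, 0.3402, 0.2264]
wrist_force: [-1.6, -10.2, 4.1]
clock: 14.75
tool_pos: [0.5404, 0.3402, 0.2264]
wrist_force: [-1.5, -9.2, 5.4]
clock: 15.25
tool_pos: [0.5404, 0.3402, 0.2264]
wrist_force: [-1.7, -9.6, 4.0]
clock: 15.75
tool_pos: [0.5404, 0.3402, 0.2264]
wrist_force: [-1.6, -9.3, 4.5]
clock: 16.25
tool_pos: [0.5404, 0.3402, 0.2263]
wrist_force: [-2.1, -9.6, 4.1]
```

View pics/s3.png

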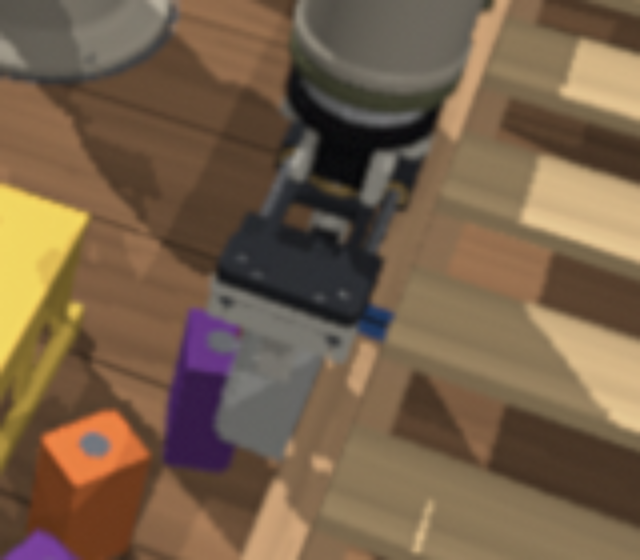

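The side crop shows the box, at about (265,390), upright against the rail below the tape (375,322) and clear of the crate. The push has held steady at about 9.5 N for over 2 s.

```bash
python3 -c "
from bench import env
print(env.close_job())"
```

```text
the job is handed in; nothing more can be done
None
```

The job is handed in, though it returned no verdict: the white plug box is gripped and pressed flat on the rail with a steady 9–10 N, about 1 mm off the pencil line, its top level with the edge by my position readings, clear of the crate, and I touched none of the tin, brush, shoe horn or boot tree.

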